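# Set up the ear tag stud setter: bed plate in, spring wound to the marked click

## Task

Get the tag stud setter ready: slide the aluminium bed plate along its channel and over the raised lip so that it drops and lies flat in the pocket beyond. Then turn the winder's black knob clockwise until its pointer stands at the tall index post and the sprung pawl has caught there, and let go so that the ratchet holds it. Leave the things standing round about where they are.

Things in the scene. Friction and masses are not known exactly. Their poses are not given: they have to be found in the camera images.
- stand: Fixed grey stand. 'Stand' numbers below are mm in its frame: origin on the shelf surface, +x away from the robot at yaw 0, +y left, z up. Base plate x -115..140, y -130..165, top z 22. Right half: bed channel along +x, centre line y -75. Left half: ratchet winder, upright axis at (-15, 85). Steel setter barrel at the far edge (x 95..141, top z 79), its punch over the pocket's end (x 70, z 60)
- plate: Loose aluminium bed plate, 70 (along the channel) x 60 x 12 mm, 120 g, origin at its underside's centre. Starts flat on the deck before the lip. Pushed in stand +x at its near edge, the pusher's end 4 to 7 mm above the deck, it climbs the lip, tips and drops into the pocket once its near edge is past the crest (origin 37 mm beyond it); seated, its top is level with the deck
- pocket (a point): Centre of the pocket's floor, stand (43, -75, 22). The pocket spans x 3..82, 65 mm wide, 12 mm deep below the deck, 15 mm below the lip's crest; end wall and rails up to z 42
- lip (a point): Middle of the lip's crest, stand (2, -75, 37); it runs across the channel. Before it the channel's deck (top z 34) begins at its open near end, x -115; a 20 degree ramp climbs from x -6 to the crest. The channel is 65 mm wide between 7 mm rails with tops at z 42
- wheel (a joint): Steel ratchet wheel, rad, grows clockwise from above; 100 mm over 12 saw teeth (0.524 rad each), top z 50. Held by the pawl at multiples of 0.524; starts at 0 or 0.524; target 1.571, 2.094 or 2.618. End stop 3.5. A spring turns it back (0.1 to 0.2 N m): let go between teeth it returns to the last one caught. So turn 0.1 to 0.2 rad past the target, then let go. The pawl bars turning back
- knob_grip (a point): On the wheel's axis, stand (-15, 85, 76), in the upper half of the knob: an upright black bar on the wheel, 64 mm long, 18 mm thick, z 50 to 95. Its long axis points at pointer_tip; grip it across the 18 mm from above, fingertips no lower than z 52. More than about 1.4 rad needs a second grip
- pointer_tip (a point): Outer end of the pointer, a black nose 8 mm wide and 6 mm high on the wheel's top (z 50..56), 60 mm from the axis, in line with the bar; it turns with the wheel. At wheel = 0 it points 105 degrees from the stand's +x (anticlockwise positive), and 30 degrees less for every tooth
- index_post: Fixed upright steel post with tapered head, 16 mm diameter, 60 mm high, origin at its foot (z 22), 72 mm from the wheel's axis. The only tall one: it stands at 15, -15 or -45 degrees from stand +x about that axis; low studs (10 mm diameter, 18 mm high) stand at the other two. When the pointer is at it, the pointer tip is 12 mm from its centre line
- pawl (a joint): Sprung pawl lever (the release), rad: 0 when its tip is fully down behind a tooth, about 0.2 as it rides over a tooth's tip. Steel, pin upright at stand (-63, 41), tip against the robot-side edge of the wheel. It works by itself
- pawl_tail (a point): Top of the thumb tab on the pawl's tail, 12 x 20 mm, stand (-73, 5, 70) at rest. Only for mistakes: pushed about 10 mm towards the stand's +x (about 3 N) it frees the wheel, which spins back to 0
- nozzle: Bystander: brass dosing nozzle, upright, 30 mm foot, 70 mm high, loose on the stand's far left corner; origin at its foot
- whetstone: Bystander: grey whetstone 150 x 50 x 25 mm, loose on the shelf right of the stand; origin at its underside's centre
- hoof_block: Bystander: blue rubber hoof block 110 x 60 x 40 mm, loose, right of the stand's far half; origin at its underside's centre
- saucer: Bystander: white ceramic saucer, 120 mm across, 20 mm high, loose, left of the stand; origin at its underside's centre
- jar: Bystander: amber jar with steel cap, 68 mm diameter, 80 mm high, loose, left of the stand's far half; origin at its underside's centre
There are look-alikes about, which are no part of the job. Of the things like the plate, leave any that is orange or turquoise; of the rest the larger one is meant.

How it is judged:
On the way, in this order (a step that is already met when the one before it is completed fails the run):
1. the plate lies flat in the pocket (horizontal distance between plate and pocket below 0.012 m and z of plate in the frame of stand below 0.026 m and angle between plate's own z axis and vertical below 0.08 rad), for 0.2 s.
2. the pointer rests at the index post with the pawl caught (horizontal distance between pointer_tip and index_post below 0.022 m and value of joint pawl below 0.06 rad and velocity of joint wheel between -0.1 and 0.1 rad/s), for 0.2 s.
At the end, for the whole second after the job is handed in: The plate lies flat and still in the pocket (within 12 mm of its centre, underside under 4 mm above the floor, tilt under 5 degrees); the pointer tip is within 22 mm of the index post's centre with the pawl fully in (below 0.06 rad) and the wheel still (all of step 1 and all of step 2 and linear speed of plate below 0.02 m/s); the robot touches nothing.
It fails at once if a bystander (nozzle, whetstone, hoof block, saucer, jar) is shifted by more than 30 mm (distance of any of nozzle, whetstone, hoof_block, saucer, jar from where it was at the start of the episode above 0.03 m).
It fails at once if the plate is lifted out of its channel instead of being slid (more than 35 mm above the deck) (z of plate in the frame of stand above 0.069 m).
It also fails if it takes over 72 s, if anything falls off the work surface, if the arm or the gripper's body presses on something with over 40 N, if the wrist force passes 120 N, or if a joint passes its speed limit or range.

## Robot

A 6-joint arm with a two-finger parallel gripper is mounted at the origin on the work surface. World frame = base frame: x ahead of the robot, y to its left, z up, the work surface at z = 0. Lengths are in m, angles in rad, forces in N, time in s.
With the tool pointing down it reaches from about 0.275 to 0.875 m from the base axis. Payload 12.5 kg.
Tool frame: the origin (TCP) lies on the centre line of the jaws, within the pads' length; the fingertips stand r.finger_overhang ahead of it and the grasp point (between the pads) lies 3 mm ahead of it (r.finger_overhang is the distance from the TCP to the fingertips, in m); z points along the fingers, y is the direction in which the jaws open and shut (so a half turn about z gives the same grasp; the last joint's range is limited). The gripper opens to 85 mm and grips with 20 to 120 N. Pads are 22 mm wide; open, the fingers measure 114 mm over their backs; the gripper's body (76 mm by 85 mm) begins 54 mm behind the grasp point. The pads swing forward as they close: fully open they stand 13 mm farther back than shut.
Start: joints at [1.074, 0.351, 1.652, -0, 1.139, -0.085], TCP at [0.22, 0.504, 0.253] pointing down, gripper open.
Joint ranges: [-2.75, 2.75], [-0.79, 2.1], [0.01, 2.65], [-1.57, 4.71], [0.07, 3.14], [-2.87, 2.87]. Speed limits (rad/s): [2.22, 2.22, 2.79, 3.14, 3.14, 3.14].

## Interface

Orientations are given as a unit quaternion [x, y, z, w].
In Python, from cell import r, optics gives the robot as it stands. The module is installed in compiled form; this text tells all that it offers. Calls block until the motion is done:
- r.move_to(position, orientation): joint-space move of the TCP to a pose.
- r.move_linear(position, rot=None, vel=0.15): straight line of the TCP; rot=None keeps the orientation; vel is the mean speed in m/s.
- r.set_joints(angles): joint-space move.
- r.set_gripper(opening, squeeze=None): opening from 0.0 (shut) to 1.0 (fully open); squeeze is the grip in N (None keeps the last); returns when the fingers have stopped.
- r.sleep(seconds).
- r.inverse_kinematics(position, orientation): joint angles nearest the present ones, or None.
- optics.get_image(name): name is "side" or "top"; returns a dict with "pixels" (384x512x3 uint8, red, green, blue), "depth" (384x512 float32, m along the optical axis (not along the pixel's ray), 0 where there is no reading), "fx", "fy", "cx", "cy" (pixels), "camera_from_world" (4x4, takes a point from world to camera coordinates). Camera axes: x right, y down, z forward; pixel columns grow to the right and rows downward; lengths in m; the calibration is good to about 2 mm. A picture is of the moment at which its call begins.
A pose or a line that the arm cannot do raises r.PlanningError and nothing moves.
- r.hand_in(): hands the job in, once; it reports no verdict.
Readings, each from a call of its own:
- r.current_t(): time.
- r.current_q(): joint angles.
- r.current_qvel(): joint speeds.
- r.current_effort(): joint torques, N m.
- r.current_tool_pos(): TCP position.
- r.current_ee_rot(): TCP orientation.
- r.current_contact_force(): force on the tool from outside, world axes, zero at the start.
- r.current_torque(): the same for the moment, N m.
- r.current_opening(): opening from 0.0 (shut) to 1.0 (fully open).
Only numpy, scipy, OpenCV 4.12 (cv2) and the standard library are available. Lean on these libraries where they do the work, as an engineer would, in place of code of your own. Each camera call takes 0.05 s, during which the arm holds its last target.

## Working session

There is one attempt and no reset: what is moved stays moved. The work goes in short steps, each a Python script; the robot and the scene stay as the last script left them, time stands still between calls to the robot, and variables do not carry over. Pictures are saved under pics/ and viewed, and the job is handed in when it is done.

```bash
mkdir -p pics; python3 - <<'E'
from cell import r, optics
import cv2, numpy as np, pickle
d={}
for n in("side","top"):
    o=optics.get_image(n); d[n]=o
    cv2.imwrite(f"pics/{n}0.png",cv2.resize(o["pixels"][:,:,::-1],(800,600),interpolation=cv2.INTER_CUBIC))
    print(n,o["fx"],o["fy"],o["cx"],o["cy"],np.round(o["camera_from_world"],3).tolist())
pickle.dump(d,open("im0.pkl","wb"))
print(r.finger_overhang,r.current_t(),r.current_ee_rot(),r.current_tool_pos())
E
```

```text
side 423.5785946458964 423.5785946458964 254.59679033888315 190.96057986055692 [[-0.844, -0.536, 0.003, 0.502], [-0.399, 0.626, -0.67, 0.226], [0.357, -0.567, -0.742, 0.828], [0.0, 0.0, 0.0, 1.0]]
top 349.49020972568064 349.49020972568064 252.86816852667545 193.04328447583475 [[-0.007, -1.0, -0.012, 0.07], [-0.997, 0.008, -0.08, 0.552], [0.08, 0.011, -0.997, 1.058], [0.0, 0.0, 0.0, 1.0]]
0.022 0.1 [ 2.04455449e-01  9.78875734e-01 -4.95219256e-04 -1.44352874e-04] [0.21999686 0.50379023 0.25280532]
```

View pics/top0.png

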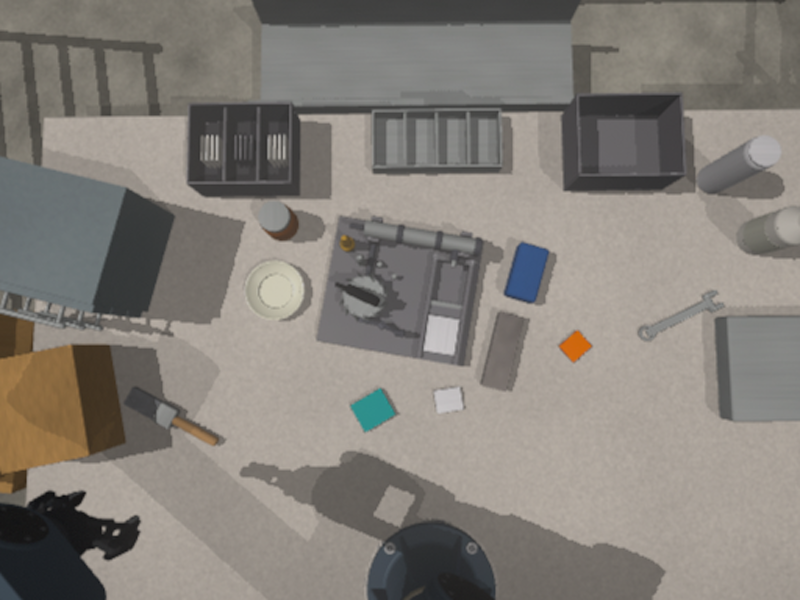

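View pics/side0.png

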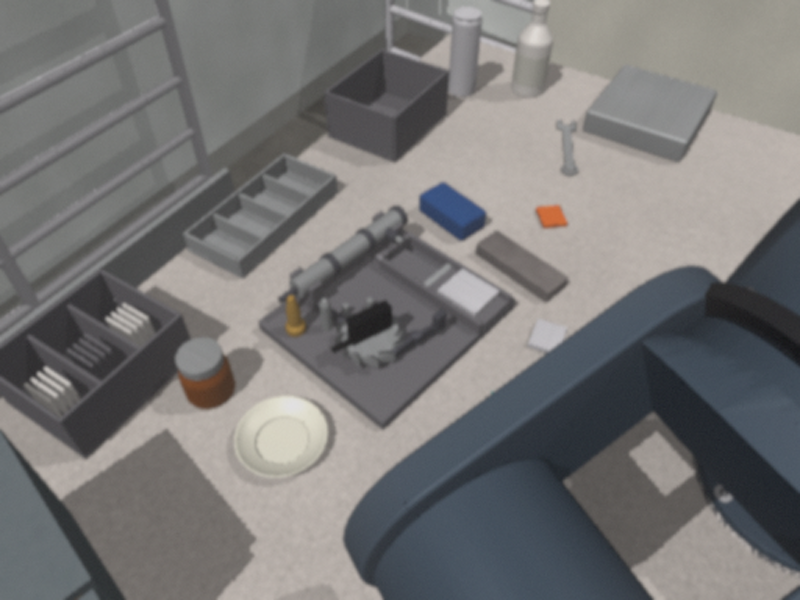

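The top view shows four plate-like things: silver in the channel at (440,335), a smaller silver one on the shelf at (449,400), turquoise at (373,410) and orange at (575,346). The larger silver one, in the channel, fits. Next I'll enlarge the crops to confirm it and locate the stand.

```bash
python3 - <<'E'
import pickle,cv2
d=pickle.load(open("im0.pkl","rb"))
t=d["top"]["pixels"][130:270,190:330,::-1]; cv2.imwrite("pics/tc.png",cv2.resize(t,(600,600),interpolation=cv2.INTER_CUBIC))
t=d["side"]["pixels"][120:280,155:355,::-1]; cv2.imwrite("pics/sc.png",cv2.resize(t,(750,600),interpolation=cv2.INTER_CUBIC))
E
```

```text
(no output)
```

View pics/tc.png

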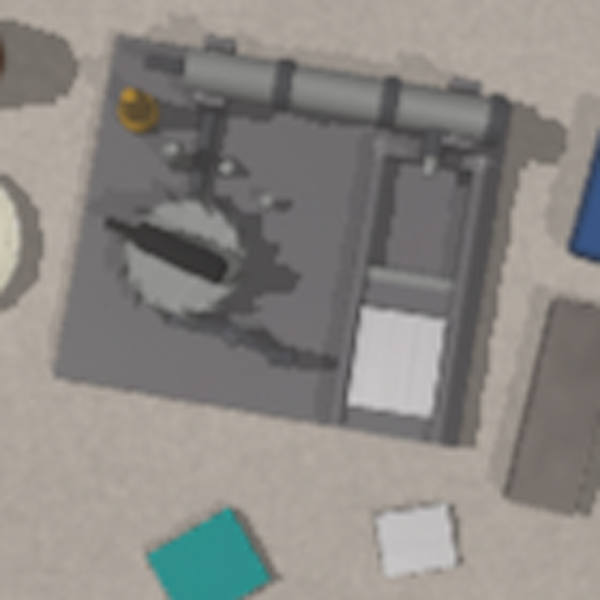

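View pics/sc.png

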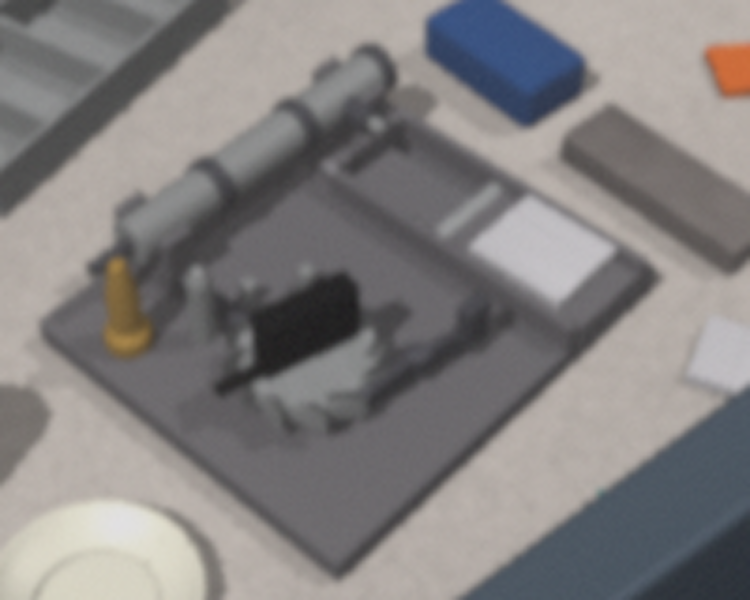

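The larger silver plate is confirmed, lying in the channel just before the lip. The tall post looks like the leftmost of the three, at +15°: its head is at (200,275) in the side crop and (172,148) in the top crop. Now I'll measure.

```bash
cat > h.py <<'E'
import numpy as np,cv2,pickle
def ray(o,u,v,z):
    T=np.array(o["camera_from_world"]);R=T[:3,:3];c=-R.T@T[:3,3]
    d=R.T@np.array([(u-o["cx"])/o["fx"],(v-o["cy"])/o["fy"],1.]);s=(z-c[2])/d[2];return c+s*d
def proj(o,p):
    T=np.array(o["camera_from_world"]);q=T[:3,:3]@np.asarray(p)+T[:3,3]
    return np.array([o["fx"]*q[0]/q[2]+o["cx"],o["fy"]*q[1]/q[2]+o["cy"]])
def platemask(o):
    hsv=cv2.cvtColor(o["pixels"],cv2.COLOR_RGB2HSV);return ((hsv[...,2]>165)&(hsv[...,1]<25)).astype(np.uint8)
def plates(o,z=.046):
    n,l,s,c=cv2.connectedComponentsWithStats(platemask(o));out=[]
    for i in range(1,n):
        if 80<s[i,4]<1500:
            cn,_=cv2.findContours((l==i).astype(np.uint8),0,2)
            rr=cv2.minAreaRect(cn[0]);b=cv2.boxPoints(rr)
            B=np.array([ray(o,*p,z) for p in b]);e=B[1]-B[0],B[2]-B[1]
            out.append((c[i].round(1),s[i,4],ray(o,*c[i],z).round(4),[ (round(float(np.linalg.norm(x)),4),round(float(np.degrees(np.arctan2(x[1],x[0]))),1)) for x in e]))
    return out
E
python3 - <<'E'
from h import *
d=pickle.load(open("im0.pkl","rb"));t=d["top"];s=d["side"]
for n in d:
    for p in plates(d[n]): print(n,*p)
tc=lambda x,y:(190+x/4.2857-.5+.12,130+y/4.2857-.5+.12)
sc=lambda x,y:(155+x/3.75-.37,120+y/3.75-.37)
for nm,o,f,x,y,z in [("NL",t,tc,57,377,.022),("FL",t,tc,117,38,.022),("NR",t,tc,470,443,.022),("NR42",t,tc,470,443,.042),
  ("NL",s,sc,338,572,.022),("FL",s,sc,45,327,.022),("NR",s,sc,655,272,.022)]:
    print(nm,ray(o,*f(x,y),z).round(4))
for n in d:
    o=d[n];m=(o["pixels"].max(2)<55).astype(np.uint8)
    k,l,st,c=cv2.connectedComponentsWithStats(m)
    for i in range(1,k):
        if 30<st[i,4]<2000 and 150<c[i][1]<300 and 150<c[i][0]<350: print(n,"dark",st[i],c[i].round(1),ray(o,*c[i],.085).round(4))
for nm,f,o,x,y in [("tall",tc,t,172,148),("tall",sc,s,200,272),("low",tc,t,226,166),("low",tc,t,266,201)]: print(nm,[ray(o,*f(x,y),z).round(4) for z in(.04,.082)])
print("ptr",ray(t,*tc(108,221),.053),ray(s,*sc(219,387),.053))
E
```

```text
side [304.2   9.8] 257 [ 0.8953 -0.8205  0.046 ] [(0.1566, -67.1), (0.1499, -178.2)]
side [340.1   1.7] 91 [ 0.8115 -0.9557  0.046 ] [(0.1044, -147.2), (0.035, 113.6)]
side [269.4  11.2] 111 [ 0.9988 -0.7408  0.046 ] [(0.0233, -66.0), (0.1752, 174.9)]
side [342.4  22.4] 260 [ 0.7342 -0.8066  0.046 ] [(0.1184, -88.4), (0.0983, 140.0)]
side [281.1  34.1] 185 [ 0.8761 -0.6147  0.046 ] [(0.1175, -90.4), (0.0841, 140.7)]
side [318.4  37.2] 374 [ 0.7585 -0.6651  0.046 ] [(0.1974, -66.3), (0.0788, -164.3)]
side [299.4 185.8] 545 [ 0.4853 -0.022   0.046 ] [(0.0632, -84.1), (0.0804, 169.5)]
side [417.7 376.2] 110 [0.119  0.2492 0.046 ] [(0.0118, -109.4), (0.0313, 160.0)]
top [334.6  99.2] 358 [ 0.8384 -0.1882  0.046 ] [(0.0994, -88.2), (0.15, -179.3)]
top [489.8  95.3] 319 [ 0.8454 -0.6632  0.046 ] [(0.0607, -46.0), (0.062, -138.2)]
top [220.8  96.3] 93 [0.8515 0.1629 0.046 ] [(0.0574, -7.3), (0.0518, -98.4)]
top [ 98.3 113.5] 82 [0.8012 0.5425 0.046 ] [(0.0307, -33.7), (0.097, -125.6)]
top [267.  129.4] 104 [0.7458 0.0209 0.046 ] [(0.0401, -32.4), (0.0859, -123.6)]
top [331.6 125.9] 184 [ 0.
[... 1130 characters left out ...]
411.9 336.9] 172 [ 0.1266 -0.3945  0.046 ] [(0.0894, -21.6), (0.0591, -109.2)]
NL [0.4776 0.2202 0.022 ]
FL [0.7247 0.1774 0.022 ]
NR [ 0.4286 -0.0753  0.022 ]
NR42 [ 0.4293 -0.0729  0.042 ]
NL [0.4743 0.2257 0.022 ]
FL [0.7189 0.1783 0.022 ]
NR [ 0.425  -0.0626  0.022 ]
side dark [213 193  38  32 499] [234.9 206.8] [0.5562 0.1369 0.085 ]
tall [array([0.6401, 0.1358, 0.04  ]), array([0.6332, 0.1326, 0.082 ])]
tall [array([0.6554, 0.1035, 0.04  ]), array([0.6301, 0.1321, 0.082 ])]
low [array([0.6268, 0.0973, 0.04  ]), array([0.6204, 0.0956, 0.082 ])]
low [array([0.6014, 0.0689, 0.04  ]), array([0.596 , 0.0683, 0.082 ])]
ptr [0.58650365 0.17996372 0.053     ] [0.58628547 0.17688827 0.053     ]
```

```bash
python3 - <<'E'
from h import *
P=[((-115,165),(.476,.2225),"NL"),((140,165),(.722,.178),"FL"),((-115,-130),(.427,-.068),"NR"),((54.5,103.6),(.632,.1324),"tall"),((54.5,66.4),(.6268,.0973),"lo1"),((35.9,34.1),(.6014,.0689),"lo2")]
A=np.array([p[0] for p in P])/1e3;B=np.array([p[1] for p in P])
a=A-A.mean(0);b=B-B.mean(0)
th=np.arctan2((a[:,0]*b[:,1]-a[:,1]*b[:,0]).sum(),(a*b).sum());R=np.array([[np.cos(th),-np.sin(th)],[np.sin(th),np.cos(th)]])
t=B.mean(0)-R@A.mean(0);print(np.degrees(th),t)
for p,x,y in zip(P,A,B):print(p[2],((R@x+t-y)*1e3).round(1))
inv=lambda w:R.T@(np.array(w)-t)*1e3
print("plate",inv((.4855,-.0217)),"ptr",inv((.5864,.1784)),"knob?",inv((.5562,.1369)))
q=inv((.5864,.1784))-[-15,85];print("ptr ang",np.degrees(np.arctan2(q[1],q[0])),np.hypot(*q))
np.savez("stand.npz",th=th,t=t)
d=pickle.load(open("im0.pkl","rb"))
vis={}
for n in d:
    o=d[n];im=np.ascontiguousarray(o["pixels"][:,:,::-1]);x0,y0,w,h=(190,130,140,140) if n=="top" else (155,120,200,160)
    im=cv2.resize(im[y0:y0+h,x0:x0+w],None,fx=4,fy=4,interpolation=cv2.INTER_CUBIC)
    for X,c in [((-115,165,22),0),((140,165,22),0),((-115,-130,22),0),((140,-130,22),0),((54.5,103.6,82),1),((54.5,66.4,40),1),((35.9,34.1,40),1),((2,-106,37),2),((2,-44,37),2),((82,-107.5,42),2),((82,-42.5,42),2),((-115,-42.5,42),2),((-115,-107.5,42),2),((-15,85,95),1),((-73,5,70),2)]:
        w3=np.r_[R@np.array(X[:2])/1e3+t,X[2]/1e3];u=proj(o,w3);cv2.circle(im,tuple(int(v) for v in ((u-[x0,y0]+.5)*4)),3,[(0,0,255),(0,255,0),(255,0,255)][c],1)
    cv2.imwrite(f"pics/ov_{n}.png",im)
E
```

```text
-9.588403090627677 [0.56062606 0.04029834]
NL [-1.3 -0.4]
FL [4.2 1.7]
NR [-1.4 -0.7]
tall [-0.4  1. ]
lo1 [-1.4 -0.6]
lo2 [ 0.3 -1. ]
plate [-63.74952058 -73.64589103] ptr [  2.41039175 140.46549587] knob? [-20.45508665  94.51487131]
ptr ang 72.57314075100393 58.133836729095805
```

View pics/ov_top.png

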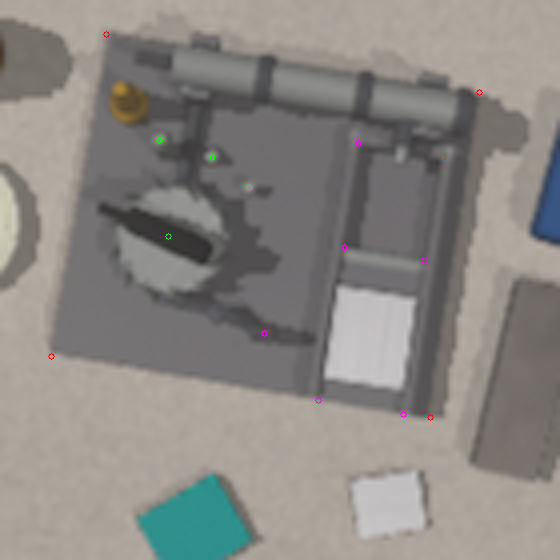

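View pics/ov_side.png

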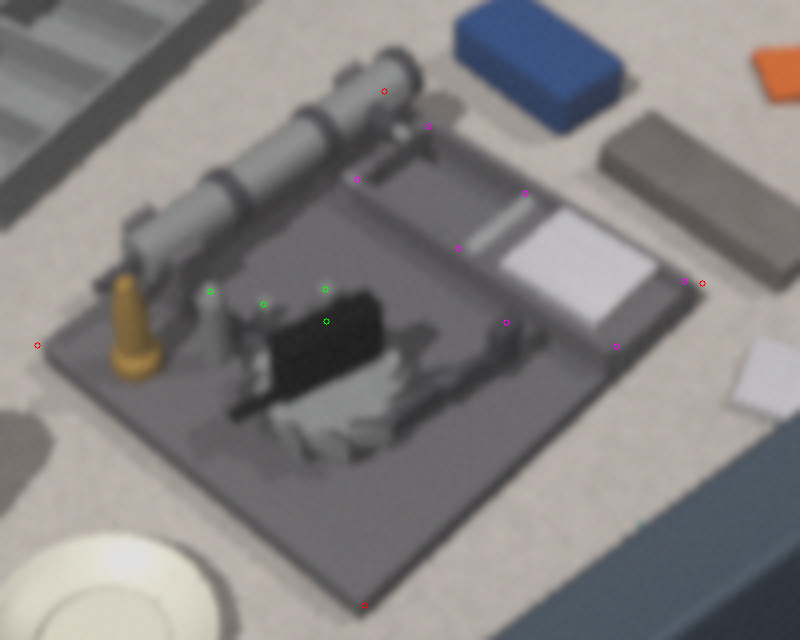

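Stand fit: yaw −9.6°, origin (0.5606, 0.0403). The residuals are mostly under 2 mm, with one corner at 4 mm. The plate measures about 68×58 mm at stand (−64, −74), yaw −10°, as expected.

The pointer stands at about 73° (nominal 75°), so the wheel starts at 0.524. The tall post's head triangulates at 82 mm height, at +15°, so the target is 1.571 (about 60° further). Pushing the plate comes first.

```bash
cat >> h.py <<'E'
try:
    S=np.load("stand.npz");TH=float(S["th"]);ST=S["t"]
    c_,s_=np.cos(TH),np.sin(TH)
    def W(x,y,z): return [float(ST[0]+(c_*x-s_*y)/1e3),float(ST[1]+(s_*x+c_*y)/1e3),z/1e3]
    def INV(w): d=np.array(w)[:2]-ST; return np.array([c_*d[0]+s_*d[1],-s_*d[0]+c_*d[1]])*1e3
except Exception: pass
def Q(a): return [float(np.cos(a/2)),float(np.sin(a/2)),0.,0.]
E
python3 - <<'E'
from cell import r,optics
from h import *
best=None
for a in(TH,TH+np.pi,TH-np.pi):
    q=r.inverse_kinematics(W(-120,-75,120),Q(a));print(np.degrees(a),None if q is None else np.round(q,2))
for dg in (75,75-180):
  for e in(0,-68):
    q=r.inverse_kinematics(W(-15,85,76),Q(TH+np.radians(dg+e)));print(dg,e,None if q is None else np.round(q,2))
E
```

```text
-9.588403090627677 [-0.14  0.35  2.06 -0.    0.73  1.6 ]
170.41159690937232 [-0.14  0.35  2.06 -0.    0.73 -1.54]
-189.58840309062768 [-0.14  0.35  2.06 -0.    0.73 -1.54]
75 0 [ 0.14  0.63  1.71 -0.    0.8   0.57]
75 -68 [ 0.14  0.63  1.71 -0.    0.8   1.76]
-105 0 [ 0.14  0.63  1.71 -0.    0.8  -2.57]
-105 -68 [ 0.14  0.63  1.71 -0.    0.8  -1.38]
```

```bash
python3 - <<'E'
from cell import r,optics
from h import *
r.set_gripper(0.0,40)
F=11
r.move_to(W(-109-F,-75,200),Q(TH))
r.move_linear(W(-109-F,-75,80),vel=.2)
r.move_linear(W(-109-F,-75,39.5+22),vel=.05)
print(r.current_tool_pos(),r.current_contact_force().round(1) if hasattr(r.current_contact_force(),'round') else r.current_contact_force())
for x in (-75,-45):
    r.move_linear(W(x-F,-75,61.5),vel=.05);print(x,INV(r.current_tool_pos()),r.current_tool_pos()[2],np.round(r.current_contact_force(),1))
for n in("top","side"):
    o=optics.get_image(n);x0,y0,w,h=(190,110,180,140) if n=="top" else (155,120,200,160)
    cv2.imwrite(f"pics/p1_{n}.png",cv2.resize(o["pixels"][y0:y0+h,x0:x0+w,::-1],None,fx=3.5,fy=3.5,interpolation=cv2.INTER_CUBIC))
print(r.current_t())
E
```

```text
[ 0.42971227 -0.013685    0.06134679] [ 0.2 -0.8  1. ]
-75 [-85.92166639 -75.00353054] 0.06147956171771537 [0.2 0.6 0.3]
-45 [-56.02744268 -74.99595723] 0.0614425166726528 [-0.7 -0.2 -0.1]
5.8333
```

View pics/p1_side.png

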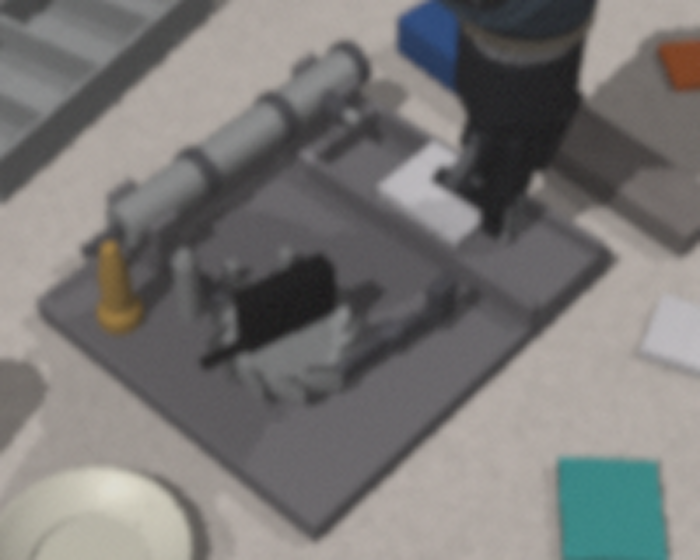

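View pics/p1_top.png

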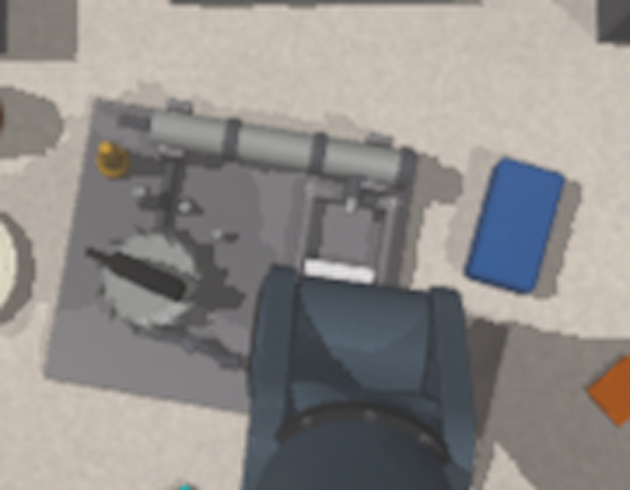

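The side view shows the plate at about (430,195) sliding straight and starting over the lip, with the fingers against its near edge at about (500,225). The winder hasn't moved. I'll push on to just past the crest.

```bash
python3 - <<'E'
from cell import r,optics
from h import *
F=11
for x in (-20,0,6,10):
    r.move_linear(W(x-F,-75,61.5),vel=.05);print(x,r.current_tool_pos()[2],np.round(r.current_contact_force(),1))
for n in("top","side"):
    o=optics.get_image(n);x0,y0,w,h=(190,110,180,140) if n=="top" else (155,120,200,160)
    cv2.imwrite(f"pics/p2_{n}.png",cv2.resize(o["pixels"][y0:y0+h,x0:x0+w,::-1],None,fx=3.5,fy=3.5,interpolation=cv2.INTER_CUBIC))
print(r.current_t())
E
```

```text
-20 0.06144282542020151 [-0.3  0.2 -0.7]
0 0.06140615645452267 [ 0.5 -1.2  0.2]
6 0.0615595414880992 [-0.1  0.1  0.5]
10 0.06153676636231626 [0.1 1.  0.6]
7.65
```

View pics/p2_side.png

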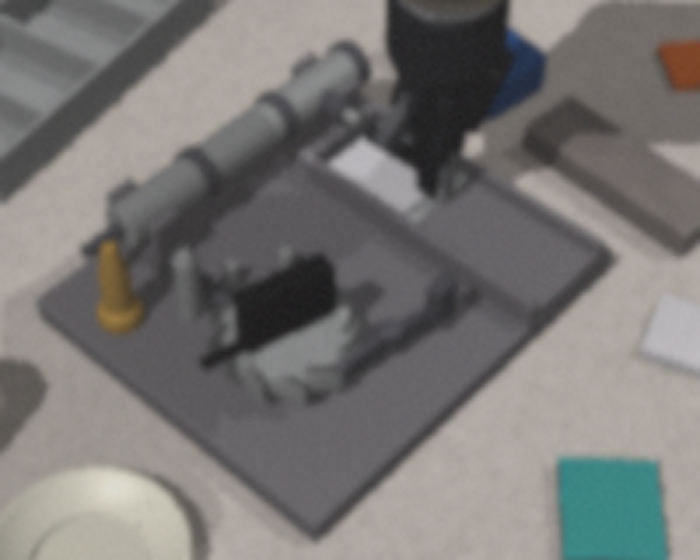

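The plate at about (380,175) appears to be in the pocket, with the lip visible at (425,205) behind it. I'll lift off and measure.

```bash
python3 - <<'E'
from cell import r,optics
from h import *
p=r.current_tool_pos()
r.move_linear([p[0],p[1],.2],vel=.2)
r.move_to(W(-130,60,220),Q(TH+np.radians(75)))
d={}
for n in("top","side"):
    o=optics.get_image(n);d[n]=o;x0,y0,w,h=(190,110,180,140) if n=="top" else (155,120,200,160)
    cv2.imwrite(f"pics/p3_{n}.png",cv2.resize(o["pixels"][y0:y0+h,x0:x0+w,::-1],None,fx=3.5,fy=3.5,interpolation=cv2.INTER_CUBIC))
    for z in(.034,.046):
      for q in plates(o,z):
        c=INV(q[2])
        if abs(c[0]-30)<60 and abs(c[1]+75)<30: print(n,z,*q,c)
    dp=o["depth"];m=platemask(o)
    T=np.array(o["camera_from_world"]);vv,uu=np.nonzero((m>0)&(dp>0));zz=dp[vv,uu]
    P=np.c_[(uu-o["cx"])/o["fx"]*zz,(vv-o["cy"])/o["fy"]*zz,zz];P=(P-T[:3,3])@T[:3,:3]
    X=np.array([INV(w) for w in P]);s=(X[:,0]>0)&(X[:,0]<85)&(abs(X[:,1]+75)<36)
    if s.sum()>20:
        A=np.c_[X[s]/1e3,np.ones(s.sum())];k=np.linalg.lstsq(A,P[s][:,2],rcond=None)[0];print(n,"top z med",np.median(P[s][:,2]),"slopes",k[:2].round(3),"x range",X[s][:,0].min(),X[s][:,0].max())
pickle.dump(d,open("im3.pkl","wb"))
print(r.current_t())
E
```

```text
top 0.034 [287.3 181.1] 414 [ 0.5871 -0.0401  0.034 ] [(0.0704, -9.4), (0.0571, -99.3)] [ 39.495977  -74.8654108]
top 0.046 [287.3 181.1] 414 [ 0.5857 -0.039   0.046 ] [(0.0696, -9.4), (0.0564, -99.3)] [ 37.93230923 -74.01397489]
top top z med 0.033545494127493504 slopes [ 0.011 -0.004] x range 5.280034433398122 77.08648594132822
side 0.034 [266.4 168. ] 394 [ 0.5861 -0.0412  0.034 ] [(0.0558, -82.4), (0.0761, 167.9)] [ 38.69317332 -76.11661272]
side 0.046 [266.4 168. ] 394 [ 0.58   -0.0308  0.046 ] [(0.0548, -82.4), (0.0749, 167.9)] [ 30.94607231 -66.87797506]
side top z med 0.03470721142886331 slopes [0.004 0.007] x range 5.256405155111832 72.63579801336881
9.5333
```

View pics/p3_side.png

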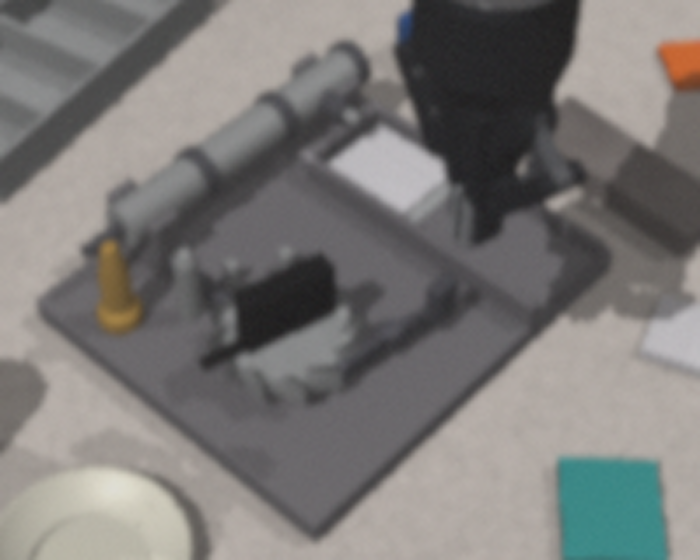

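View pics/p3_top.png

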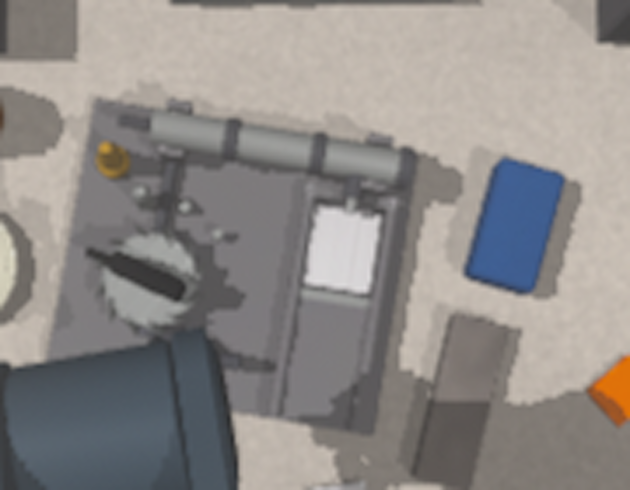

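The plate is seated: its top is at z 34 mm, tilt under 1°, centre about stand (39, −75), and both views agree. Before gripping, I'll refine the knob centre and direction from the depth of the bar's top face.

```bash
python3 - <<'E'
from h import *
d=pickle.load(open("im3.pkl","rb"))
for n,o in d.items():
    dp=o["depth"];T=np.array(o["camera_from_world"]);m=(o["pixels"].max(2)<70)&(dp>0)
    vv,uu=np.nonzero(m);zz=dp[vv,uu]
    P=np.c_[(uu-o["cx"])/o["fx"]*zz,(vv-o["cy"])/o["fy"]*zz,zz];P=(P-T[:3,3])@T[:3,:3]
    X=np.array([INV(w) for w in P]);near=np.hypot(X[:,0]+15,X[:,1]-85)<50
    s=near&(P[:,2]>.089)&(P[:,2]<.101)
    if s.sum()<6: print(n,s.sum(),np.percentile(P[near][:,2],[5,50,95]) if near.sum() else 0);continue
    (c,sz,a)=rr=cv2.minAreaRect(X[s].astype(np.float32));
    u,S_,v=np.linalg.svd(X[s]-X[s].mean(0),full_matrices=False)
    print(n,s.sum(),"z",P[s][:,2].mean(),"mean",X[s].mean(0),"rect",c,sz,"ang",np.degrees(np.arctan2(v[0,1],v[0,0])))
E
```

```text
top 116 z 0.09424334096038178 mean [-14.67634403  85.40765269] rect (-14.252016067504883, 86.70355224609375) (63.911476135253906, 15.739523887634277) ang -105.79749807835263
side 220 z 0.09477254232532627 mean [-15.64030856  87.17040435] rect (-14.381416320800781, 85.25794982910156) (62.64252853393555, 19.622276306152344) ang 73.42605242197321
```

```bash
python3 - <<'E'
from cell import r,optics
from h import *
q0=Q(TH+np.radians(75))
r.set_gripper(0.6,60)
r.move_to(W(-15,85.3,180),q0)
r.move_linear(W(-15,85.3,78),vel=.1)
print(np.round(r.current_contact_force(),1),np.round(r.current_q(),3))
r.set_gripper(0.0,70)
print("open",r.current_opening(),np.round(r.current_contact_force(),1))
q=np.array(r.current_q());a0=q[5]
for f in np.linspace(.2,1.2,6):
    g=q.copy();g[5]=a0+f;r.set_joints(list(g));print(round(f,2),np.round(r.current_contact_force(),1),np.round(r.current_torque(),2))
for n in("top","side"):
    o=optics.get_image(n);x0,y0,w,h=(190,110,180,140) if n=="top" else (155,120,200,160)
    cv2.imwrite(f"pics/p4_{n}.png",cv2.resize(o["pixels"][y0:y0+h,x0:x0+w,::-1],None,fx=3.5,fy=3.5,interpolation=cv2.INTER_CUBIC))
print(r.current_t(),r.current_opening())
E
```

```text
[0.8 0.  0.5] [ 0.142  0.624  1.712 -0.     0.805  0.571]
open 0.20160468006080726 [ 7.4 -5.6 -0.8]
0.2 [ 2.9 -1.5 -3.2] [0.13 0.12 0.09]
0.4 [ 4.7 -1.8 -3.8] [-0.04 -0.15  0.15]
0.6 [ 4.2 -3.6 -4.5] [-0.1  -0.22  0.12]
0.8 [ 4.4 -3.1 -5.1] [-0.2  -0.35  0.12]
1.0 [ 4.5 -2.7 -4.7] [-0.23 -0.36 -1.74]
1.2 [ 4.6 -4.2 -5.6] [-0.43 -0.53  0.13]
14.1583 0.19991177870232665
```

View pics/p4_side.png

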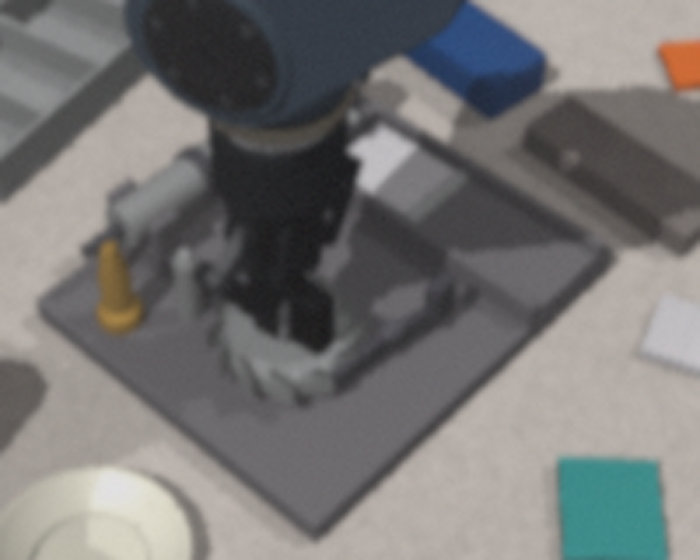

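The knob turned in the grip with no sign of slip (opening steady at 17 mm). Now I'll let go, withdraw and check.

```bash
python3 - <<'E'
from cell import r,optics
from h import *
r.set_gripper(0.6)
r.sleep(.3)
p=r.current_tool_pos();r.move_linear([p[0],p[1],.2],vel=.15)
r.move_to([.30,.30,.25],r.current_ee_rot())
r.sleep(.3)
d={}
for n in("top","side"):
    o=optics.get_image(n);d[n]=o;x0,y0,w,h=(190,110,180,140) if n=="top" else (155,120,200,160)
    cv2.imwrite(f"pics/p5_{n}.png",cv2.resize(o["pixels"][y0:y0+h,x0:x0+w,::-1],None,fx=3.5,fy=3.5,interpolation=cv2.INTER_CUBIC))
    dp=o["depth"];T=np.array(o["camera_from_world"])
    def pts(m):
        vv,uu=np.nonzero(m&(dp>0));zz=dp[vv,uu]
        P=np.c_[(uu-o["cx"])/o["fx"]*zz,(vv-o["cy"])/o["fy"]*zz,zz];P=(P-T[:3,3])@T[:3,:3];return P,np.array([INV(w) for w in P])
    P,X=pts(o["pixels"].max(2)<70);s=(np.hypot(X[:,0]+15,X[:,1]-85)<50)&(P[:,2]>.089)&(P[:,2]<.101)
    if s.sum()>6:
        v=np.linalg.svd(X[s]-X[s].mean(0),full_matrices=False)[2];print(n,"bar",X[s].mean(0),np.degrees(np.arctan2(v[0,1],v[0,0])))
    P,X=pts(platemask(o)>0);s=(X[:,0]>0)&(X[:,0]<85)&(abs(X[:,1]+75)<36)
    if s.sum()>20: print(n,"plate",X[s].mean(0),np.median(P[s][:,2]))
pickle.dump(d,open("im5.pkl","wb"))
print(r.current_t())
E
```

```text
top bar [-15.37107824  84.85813341] -165.1348936651868
top plate [ 39.28332397 -74.77634961] 0.03337045986194626
side bar [-17.54851491  86.54426062] -163.48561216420683
side plate [ 36.28518074 -75.89578785] 0.034757163076375136
17.45
```

View pics/p5_side.png

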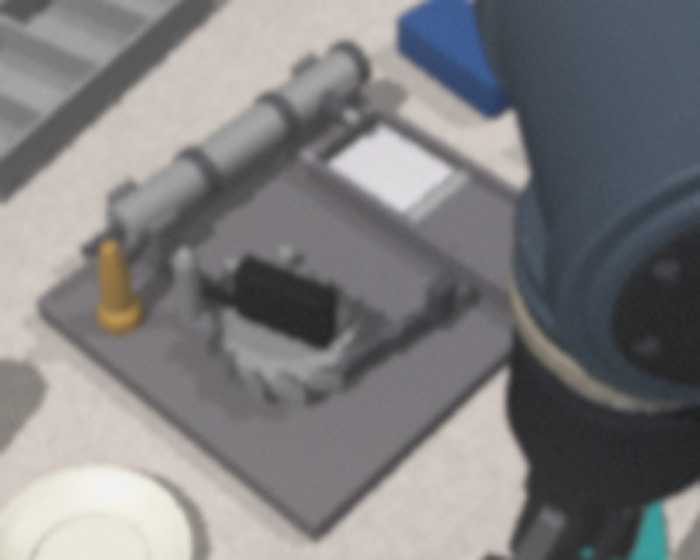

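View pics/p5_top.png

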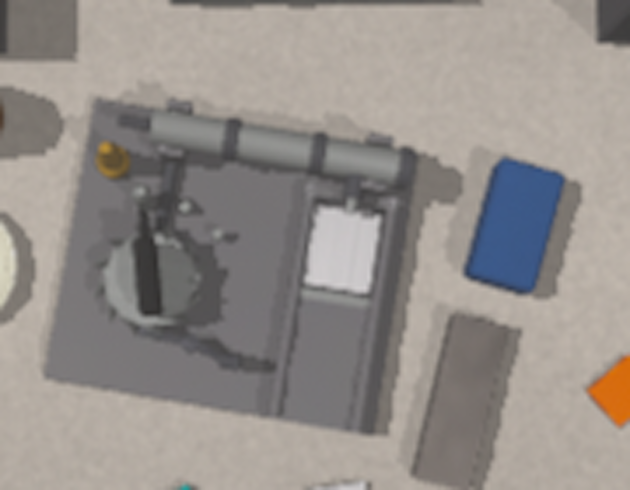

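The pointer now runs from the bar to the tall post: about (205,285) in the side view, (143,205) in the top view. The bar lies at 14.9° from above and 16.5° from the side, against a target of 15°. The plate is flat in the pocket, the bystanders are in place and the arm is clear, so I'll hand in.

```bash
python3 -c "
from cell import r
print(r.current_contact_force()); r.hand_in()"
```

```text
[-0.13374268  0.43302488 -0.02419297]
the job is handed in; nothing more can be done
```

The stud setter is ready and the job is handed in, at about 17.5 s of the 72 s allowed; the hand-in gives no verdict.

- **Plate:** I pushed the larger silver plate along the channel with closed fingertips. It went over the lip and dropped into the pocket. Its top measured 33.4 mm from above and 34.8 mm from the side (nominal 34), with tilt under 1°. Its centre is at stand (39, −75), about 4 mm from the pocket's centre.
- **Winder:** The wheel started at 0.524. I turned the knob 1.2 rad clockwise in one grip, then released it, and the ratchet held it at the tall post. The bar lies at 14.9° (top view) and 16.5° (side view) for a 15° target. The pawl itself wasn't measured; I judged it caught because the wheel stayed at the 15° tooth after I let go.
- **Surroundings:** The nozzle, hoof block, saucer and whetstone looked unmoved wherever they were in view. The jar was outside the final crops, but the arm didn't go near it. The contact force was near zero at the end.
- **Disagreements:** In the stand fit, one far corner was 4 mm off and the rest were under 2 mm. In the final check, the side view put the plate about 3 mm nearer the robot than the top view did. Both are well inside the tolerances.

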